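# Line up the ground hubs by size

## Robot

A 7-joint arm with a two-finger parallel gripper is mounted at the origin on the work surface. World frame = base frame: x ahead of the robot, y to its left, z up, the work surface at z = 0. Lengths are in m, angles in rad, forces in N, time in s.
With the tool pointing down it reaches from about 0.4 to 0.85 m from the base axis. Payload 6.9 kg.
Tool frame: the origin (TCP) lies midway between the tips of the shut fingers; the grasp point (between the pads) lies 19 mm behind it; z points along the fingers, y is the line along which they close (so a half turn about z gives the same grasp; the last joint's range is limited). The gripper opens to 85 mm and grips with 20 to 120 N. Pads are 22 mm wide; open, the fingers measure 114 mm over their backs; the gripper's body (76 mm by 85 mm) begins 54 mm behind the grasp point. The pads swing forward as they close: fully open they stand 13 mm farther back than shut.
Start: joints at [1.319, 0.507, -0.238, 1.5, 0.126, 1.149, -0.155], TCP at [0.219, -0.585, 0.231] pointing down, gripper open.
Joint ranges: [-3.08, 3.08], [-0.24, 2.05], [-1.43, 1.35], [0, 2.5], [-1.52, 4.66], [0.17, 1.96], [-2.89, 2.89]. Speed limits (rad/s): [2.39, 2.39, 3.14, 3.14, 3.14, 3.14, 3.14].

## Interface

Orientations are given as a unit quaternion [w, x, y, z].
In Python, from plant import * gives the robot as it stands. The module is installed in compiled form; this text tells all that it offers.
- The arm moves only by the tool move_arm, never from a script. Its argument "deltas" is a list of rows, each a list of 3 entries, a list of its own where there are three numbers: the finger opening in mm, from 0 to 85.4, then the shift along the tool's x, y, z in units of 30 mm (1.0 is 30 mm), then the turn about the tool's z in units of 5 degrees (1.0 is 5 degrees). In form: [[gripper, [dx, dy, dz], spin], ...]. A call has exactly 8 rows; each row is the pose to reach, as a shift and turn from the pose commanded when the call began, along the tool's axes at that moment; what a row does not reach only later rows make up. A row lasts 1/12 s, in which the tool goes at most 41.7 mm and 7.16 degrees, less where a joint would pass 70% of its speed; a pose out of reach is approached as far as the arm can. A call with a gripper value outside its range is refused whole. The fingers move at their own pace and stop on an object; the grip force is fixed at half the most. Time passes only in rows, so rows that repeat a pose let the fingers close, or fill a call up. It gives the time, the measured TCP pose, the force, the opening and the grip force at its end, in the units of the state.
- observe(): the state, without advancing time (a new reading comes with each control period).
- grab_frame(name): name is "side" or "top" or "wrist"; returns (picture, depth): 400x640x3 uint8, red, green, blue; 400x640 float32, m along the optical axis (not along the pixel's ray), 0 where there is no reading.
- camera_params(name): a dict with "mtx" (3x3 intrinsics, pixels), "origin" and "rotation" of the camera in the world; the wrist camera has in their place "mount" (4x4, takes a point from camera to tool coordinates, whose origin is the TCP and whose axes are the flange's). Camera axes: x right, y down, z forward; pixel columns grow to the right and rows downward; lengths in m; the calibration is good to about 2 mm. A picture is of the moment at which its call begins: read the wrist's pose just before it. camera_params takes no time and is no camera call.
- finish_job(): hands the job in; it is judged then, once.
The state is a dict: "time_s": time; "joint_positions": joint angles; "qd": joint speeds; "joint_torque": joint torques, N m; "tcp_pos": TCP position; "eef_rot": TCP orientation; "force": force on the tool from outside, world axes, zero at the start; "ft_torque": the same for the moment, N m; "gripper_width": opening from 0.0 (shut) to 1.0 (fully open); "grip_force": force on a finger pad.
Only numpy, scipy, OpenCV 4.12 (cv2) and the standard library are available. Lean on these libraries where they do the work, as an engineer would, in place of code of your own. Each camera call takes 0.05 s, during which the arm holds its last target. There are 200 camera calls.

## Task

Line the four ground steel hubs up by size on the wooden inspection board: the largest on the pad next to the upright end stop, then the second largest, the third, and the smallest on the pad farthest from the stop. Stand each one upright on its flange, centred on its pad, and leave it at rest.

Things in the scene. Friction and masses are not known exactly. Their poses are not given: they have to be found in the camera images.
- hub_p: the largest of four loose bare-steel flanged hubs of one shape, standing upright on its flange: round flange 64 mm in diameter and 12 mm thick, with a round boss 44 mm in diameter rising from it (grip the boss), 66 mm high over all, a dark bore in its top; about 680 g. Origin: centre of the underside; z up along its axis.
- hub_q: the second largest of four loose bare-steel flanged hubs of one shape, standing upright on its flange: round flange 56 mm in diameter and 11 mm thick, with a round boss 38 mm in diameter rising from it (grip the boss), 56 mm high over all, a dark bore in its top; about 420 g. Origin: centre of the underside; z up along its axis.
- hub_r: the third largest of four loose bare-steel flanged hubs of one shape, standing upright on its flange: round flange 48 mm in diameter and 10 mm thick, with a round boss 32 mm in diameter rising from it (grip the boss), 46 mm high over all, a dark bore in its top; about 250 g. Origin: centre of the underside; z up along its axis.
- hub_s: the smallest of four loose bare-steel flanged hubs of one shape, standing upright on its flange: round flange 40 mm in diameter and 9 mm thick, with a round boss 26 mm in diameter rising from it (grip the boss), 36 mm high over all, a dark bore in its top; about 130 g. Origin: centre of the underside; z up along its axis.
- pad_a: one of four identical fixed black rubber pads, 40 mm across, 3 mm thick, in a straight row 85 mm apart on a fixed pale wooden board (80 x 475 mm, 25 mm thick). Letters do not tell the order in the row; it differs from start to start. Origin: centre of its underside, 25 mm above the bench (its top: 28 mm); its y axis runs along the row, either way.
- pad_b: one of four identical fixed black rubber pads, 40 mm across, 3 mm thick, in a straight row 85 mm apart on a fixed pale wooden board (80 x 475 mm, 25 mm thick). Letters do not tell the order in the row; it differs from start to start. Origin: centre of its underside, 25 mm above the bench (its top: 28 mm); its y axis runs along the row, either way.
- pad_c: one of four identical fixed black rubber pads, 40 mm across, 3 mm thick, in a straight row 85 mm apart on a fixed pale wooden board (80 x 475 mm, 25 mm thick). Letters do not tell the order in the row; it differs from start to start. Origin: centre of its underside, 25 mm above the bench (its top: 28 mm); its y axis runs along the row, either way.
- pad_d: one of four identical fixed black rubber pads, 40 mm across, 3 mm thick, in a straight row 85 mm apart on a fixed pale wooden board (80 x 475 mm, 25 mm thick). Letters do not tell the order in the row; it differs from start to start. Origin: centre of its underside, 25 mm above the bench (its top: 28 mm); its y axis runs along the row, either way.
- stop: dark steel end stop, an upright block 60 mm wide (across the board), 14 mm thick, 45 mm tall, fixed on the board at one end of the row, at either end from start to start, 85 mm from the middle of the nearest pad. The other end has only a low round bolt head. Origin: centre of its underside, 25 mm above the bench, in line with the pads; x axis across the board.
Not all that is in view belongs to the job. What is shaped like the hub_r but pink or purple is not meant. Leave any blue look-alike of the hub_q alone.

How it is judged:
At the end, for the whole second after the job is handed in: Each hub stands upright (within 4.5 degrees) on its own pad, its centre within 12 mm of the pad's centre: the largest on the pad nearest the end stop, then in order of falling size to the smallest on the farthest pad; all are released and at rest ((horizontal distance between hub_p and pad_a below 0.012 m or horizontal distance between hub_p and pad_b below 0.012 m or horizontal distance between hub_p and pad_c below 0.012 m or horizontal distance between hub_p and pad_d below 0.012 m) and horizontal distance between hub_p and stop between 0.06 and 0.11 m and z of hub_p in the frame of pad_a between -0.001 and 0.006 m and angle between each of hub_p, hub_q, hub_r, hub_s's own z axis and vertical below 0.08 rad and linear speed of each of hub_p, hub_q, hub_r, hub_s below 0.02 m/s and angular speed of each of hub_p, hub_q, hub_r, hub_s below 0.2 rad/s and (horizontal distance between hub_q and pad_a below 0.012 m or horizontal distance between hub_q and pad_b below 0.012 m or horizontal distance between hub_q and pad_c below 0.012 m or horizontal distance between hub_q and pad_d below 0.012 m) and horizontal distance between hub_q and stop between 0.145 and 0.195 m and z of hub_q in the frame of pad_a between -0.001 and 0.006 m and (horizontal distance between hub_r and pad_a below 0.012 m or horizontal distance between hub_r and pad_b below 0.012 m or horizontal distance between hub_r and pad_c below 0.012 m or horizontal distance between hub_r and pad_d below 0.012 m) and horizontal distance between hub_r and stop between 0.23 and 0.28 m and z of hub_r in the frame of pad_a between -0.001 and 0.006 m and (horizontal distance between hub_s and pad_a below 0.012 m or horizontal distance between hub_s and pad_b below 0.012 m or horizontal distance between hub_s and pad_c below 0.012 m or horizontal distance between hub_s and pad_d below 0.012 m) and horizontal distance between hub_s and stop between 0.315 and 0.365 m and z of hub_s in the frame of pad_a between -0.001 and 0.006 m); the robot touches nothing.
It also fails if it takes over 104 s, if anything falls off the work surface, if the arm or the gripper's body presses on something with over 40 N, if the wrist force passes 120 N, or if a joint passes its speed limit or range.

## Working session

There is one attempt and no reset: what is moved stays moved. The work goes in short steps, Python scripts to look and compute and a tool call to move; the robot and the scene stay as the last step left them, time stands still between calls to the robot, and variables do not carry over. Pictures are saved under pics/ and viewed, at most 14 in all, crops included, and the job is handed in when it is done.

Besides the shell and the picture viewer there is one more tool, called as name([rows], argument=value, ...), one row to a line, values as JSON. move_arm: Moves the arm, as the interface text tells. Its arguments: {"type":"object","properties":{"deltas":{"type":"array"}},"required":["deltas"]}

```bash
mkdir -p pics
python3 - <<'E'
from plant import *
import cv2, numpy as np
print(observe())
for n in("top","side"):
    p=camera_params(n); print(n,p)
    im,d=grab_frame(n); np.savez(f"{n}0.npz",im=im,d=d); cv2.imwrite(f"pics/{n}0.png",im[:,:,::-1])
print(camera_params("wrist"))
E
```

```text
{'time_s': 0.0, 'joint_positions': array([ 1.31852556,  0.50832958, -0.23751008,  1.50114097,  0.12569399,
        1.14886931, -0.15482746]), 'qd': array([-0.00076073, -0.00124246, -0.00076605,  0.00174904,  0.00010486,
        0.00086108, -0.00032358]), 'joint_torque': array([ 1.18086664e-04, -6.20596147e+01, -2.18648069e+00, -2.49652183e+01,
        1.28109951e-02,  1.19585005e-02, -3.80750816e-05]), 'tcp_pos': array([ 0.21861542, -0.58498861,  0.23043147]), 'eef_rot': array([-8.62734651e-04,  9.84044434e-01,  1.77920704e-01, -1.72463170e-04]), 'force': array([-0.19441929, -0.53247068, -0.25273189]), 'ft_torque': array([ 0.05666391,  0.00480615, -0.03183465]), 'grip_force': 0.0, 'gripper_width': 0.9998003618042011}
top {'mtx': array([[433.51460218,   0.        , 313.8508444 ],
       [  0.        , 433.51460218, 200.8227245 ],
       [  0.        ,   0.        ,   1.        ]]), 'origin': array([0.42402874, 0.02593241, 0.93915373]), 'rotation': array([-0.04188872,  0.71000268, -0.7024225 ,  0.02727943])}
side {'mtx': array([[421.38586534,   0.        , 322.75938149],
       [  0.        , 421.38586534, 196.51888235],
       [  0.        ,   0.        ,   1.        ]]), 'origin': array([0.46664644, 0.83111224, 0.5764074 ]), 'rotation': array([ 0.00722438, -0.01677926,  0.88111656, -0.47254616])}
{'mtx': array([[312.43836747,   0.        , 315.54651026],
       [  0.        , 312.43836747, 201.67465243],
       [  0.        ,   0.        ,   1.        ]]), 'mount': array([[ 1.11006277e-03, -9.50900704e-01, -3.09494135e-01,
         8.01348073e-02],
       [ 9.99999383e-01,  1.06774051e-03,  3.06134677e-04,
         4.17156062e-04],
       [ 3.93557457e-05, -3.09494283e-01,  9.50901302e-01,
        -1.42212391e-01],
       [ 0.00000000e+00,  0.00000000e+00,  0.00000000e+00,
         1.00000000e+00]])}
```

View pics/top0.png

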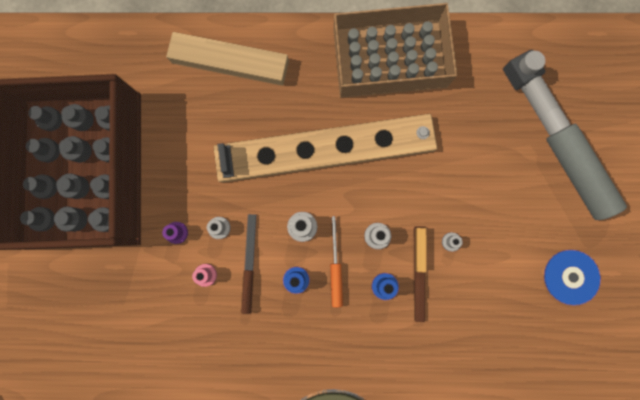

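View pics/side0.png

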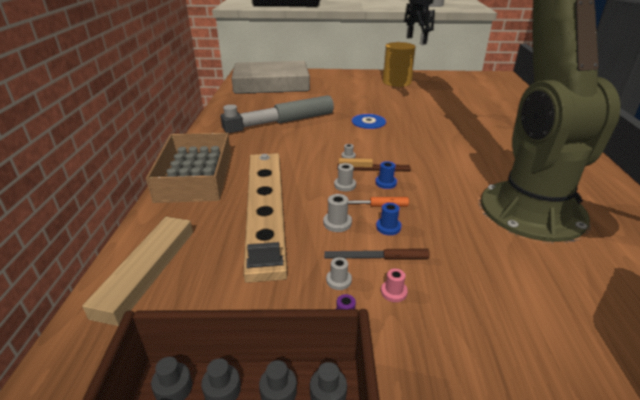

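The top view shows these things that could be taken for hubs:
- Bare steel: (218,228), (302,227), (377,236) and (453,242).
- Purple (175,233) and pink (204,275), which are r look-alikes.
- Blue (296,280) and (386,287), which are q look-alikes.
- Grey hubs in the dark crate on the left, which are not loose on the bench.

By size I read p=(302,227), q=(377,236), r=(218,228) and s=(453,242). The stop is at (226,160), and the pads, from the stop outwards, are at (266,156), (305,150), (344,144) and (384,139). The side view agrees, with p (337,210), q (345,175), r (339,272) and s (348,150).

```bash
cat > h.py <<'E'
import numpy as np, cv2
from scipy.spatial.transform import Rotation as R
from plant import *
def rot(q): return R.from_quat(q,scalar_first=True).as_matrix()
def cloud(d,K,o,Rm):
    v,u=np.mgrid[:d.shape[0],:d.shape[1]]
    c=np.stack([(u-K[0,2])/K[0,0]*d,(v-K[1,2])/K[1,1]*d,d],-1)
    return c@Rm.T+o
def fixed(n,f):
    p=camera_params(n); z=np.load(f); return z['im'],cloud(z['d'],p['mtx'],p['origin'],rot(p['rotation']))
def wrist():
    s=observe(); p=camera_params("wrist"); im,d=grab_frame("wrist")
    M=p['mount']; T=rot(s['eef_rot'])
    return im,cloud(d,p['mtx'],T@M[:3,3]+s['tcp_pos'],T@M[:3,:3]),s
def circ(P,xy,lo,hi,rad):
    "points near xy within z range -> enclosing circle centre, radius, median z"
    m=(np.hypot(P[...,0]-xy[0],P[...,1]-xy[1])<rad)&(P[...,2]>lo)&(P[...,2]<hi)
    if m.sum()<5: return None
    q=P[m]; (x,y),r=cv2.minEnclosingCircle(q[:,:2].astype(np.float32))
    return np.round([x,y,r,np.median(q[:,2]),m.sum()],4)
E
python3 - <<'E'
from h import *
it,P=fixed("top","top0.npz"); is_,S=fixed("side","side0.npz")
H=dict(p=(302,227,.066),q=(377,236,.056),r=(218,228,.046),s=(453,242,.036))
for k,(u,v,h) in H.items():
    w=P[v-15:v+16,u-15:u+16].reshape(-1,3); top=np.percentile(w[:,2],98)
    c=w[w[:,2]>top-.004].mean(0)
    print(k,"ztop",top.round(4),"top",circ(P,c,top-.005,top+.01,.04),"side",circ(S,c,h-.006,h+.01,.04), "flange top",circ(P,c,.006,.018,.04))
g=cv2.cvtColor(it,cv2.COLOR_RGB2GRAY)
for u,v in((266,156),(305,150),(344,144),(384,139)):
    m=np.zeros_like(g); m[v-13:v+14,u-13:u+14]=255
    m=(g<60)&(m>0); q=P[m]; print("pad",q.mean(0).round(4),np.median(q[:,2]),m.sum(),(np.ptp(q,0)).round(3))
q=P[145:178,214:238].reshape(-1,3); q=q[q[:,2]>.06]; print("stop",q.mean(0),len(q),q[:,2].max())
for u,v in((264,173),(264,190),(264,211),(264,235)):
    gs=cv2.cvtColor(is_,cv2.COLOR_RGB2GRAY);m=np.zeros_like(gs); m[v-9:v+10,u-14:u+15]=255
    m=(gs<60)&(m>0);q=S[m]; print("side pad",q.mean(0).round(4),m.sum())
crop=it[95:305,150:480]; cv2.imwrite("pics/crop.png",cv2.resize(crop[:,:,::-1],(792,504),interpolation=cv2.INTER_CUBIC))
E
```

```text
p ztop 0.068 top [4.611e-01 7.140e-02 2.190e-02 6.550e-02 3.410e+02] side [4.606e-01 7.300e-02 2.340e-02 6.620e-02 2.230e+02] flange top [4.607e-01 7.170e-02 3.170e-02 1.130e-02 3.100e+02]
q ztop 0.0578 top [ 4.429e-01 -8.970e-02  1.900e-02  5.560e-02  2.670e+02] side [ 4.44e-01 -8.90e-02  2.07e-02  5.58e-02  1.17e+02] flange top [ 4.433e-01 -9.000e-02  2.810e-02  1.000e-02  2.320e+02]
r ztop 0.0474 top [4.566e-01 2.515e-01 1.600e-02 4.540e-02 1.820e+02] side [4.558e-01 2.515e-01 1.730e-02 4.600e-02 1.920e+02] flange top [4.563e-01 2.517e-01 2.430e-02 9.300e-03 1.620e+02]
s ztop 0.0375 top [ 4.319e-01 -2.471e-01  1.290e-02  3.500e-02  1.210e+02] side [ 4.324e-01 -2.458e-01  1.450e-02  3.570e-02  4.600e+01] flange top [ 4.318e-01 -2.474e-01  2.000e-02  8.500e-03  1.120e+02]
pad [0.6093 0.1488 0.0315] 0.027054377254631 201 [0.203 0.14  0.916]
pad [0.6225 0.0652 0.0319] 0.027109841494958598 200 [0.216 0.057 0.916]
pad [ 0.6363 -0.018   0.0271] 0.027173917153155647 193 [0.032 0.03  0.008]
pad [ 0.6496 -0.102   0.0271] 0.02721114625037474 196 [0.031 0.033 0.008]
stop [0.59297881 0.23040367 0.0807252 ] 208 0.9391537292477106
side pad [ 0.6497 -0.0994  0.0281] 65
side pad [ 0.6344 -0.0056  0.0344] 86
side pad [0.6221 0.0761 0.0333] 110
side pad [0.6101 0.1526 0.0284] 142
```

View pics/crop.png

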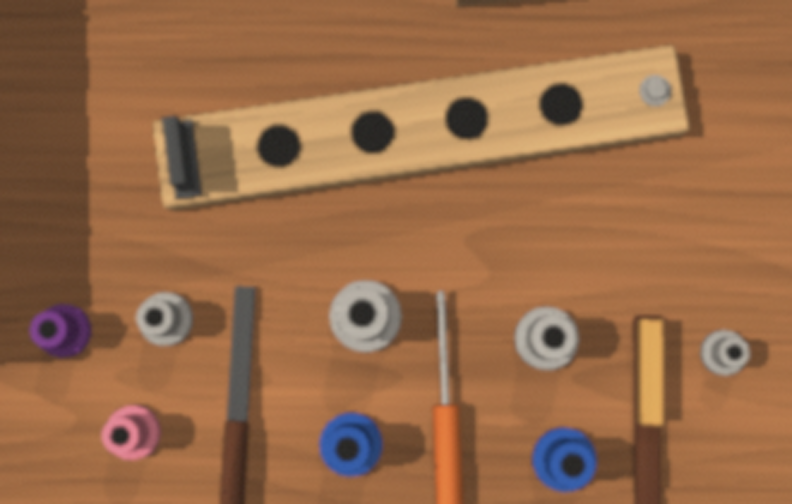

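The crop confirms it: four bare-steel hubs whose measured flange radii (31.7/28.1/24.3/20 mm) and heights match p, q, r and s. The pads sit at z≈27 mm in a straight row at an 85 mm pitch, and the stop is at the left (+y) end.

```bash
cat >> h.py <<'E'
def go(x,y,z,psi=98.96,frm=None):
    "units to target from the present pose (or frm=(x,y,z,psi))"
    s=observe(); t=s['tcp_pos']; T=rot(s['eef_rot']); p0=np.degrees(np.arctan2(T[1,0],T[0,0]))
    if frm is not None: t=np.array(frm[:3]); p0=frm[3]
    c,n=np.cos(np.radians(p0)),np.sin(np.radians(p0)); T=np.array([[c,n,0],[n,-c,0],[0,0,-1]])
    print("d",(T.T@(np.array([x,y,z])-t)/.03).round(3),"spin",round((p0-psi)/5,2),"psi",round(p0,2))
E
python3 - <<'E'
from h import *
it,P=fixed("top","top0.npz")
m=(P[...,1]>.28)&(P[...,1]<.45)&(P[...,0]>.35)&(P[...,2]<.4); q=P[m]; h=q[q[:,2]>.06]; print(h.min(0),h.max(0))
go(.5,-.25,.23); go(.461,.0717,.13)
E
```

```text
[0.4159722  0.42136251 0.06003533] [0.75563885 0.44988903 0.12402831]
d [12.696 -7.175  0.017] spin -15.69 psi 20.5
d [ 15.234 -17.675   3.35 ] spin -15.69 psi 20.5
```

move_arm([
  [70, [12.7, -7.2, 0], -15.7],
  [70, [12.7, -7.2, 0], -15.7],
  [70, [12.7, -7.2, 0], -15.7],
  [70, [12.7, -7.2, 0], -15.7],
  [70, [12.7, -7.2, 0], -15.7],
  [70, [12.7, -7.2, 0], -15.7],
  [70, [12.7, -7.2, 0], -15.7],
  [70, [12.7, -7.2, 0], -15.7],
])

```text
time_s: 0.77
tcp_pos: [0.4336, -0.3282, 0.2312]
eef_rot: [-0.0, 0.776, 0.63, -0.0]
force: [0.6, -1.5, -0.3]
gripper_width: 0.817
grip_force: 0.0
```

```bash
python3 -c "
from h import *
go(.461,.0717,.13)"
```

```text
d [13.232 -1.846  3.373] spin -4.17 psi 78.13
```

move_arm([
  [70, [13.2, -1.8, 3.4], -4.2],
  [70, [13.2, -1.8, 3.4], -4.2],
  [70, [13.2, -1.8, 3.4], -4.2],
  [70, [13.2, -1.8, 3.4], -4.2],
  [70, [13.2, -1.8, 3.4], -4.2],
  [70, [13.2, -1.8, 3.4], -4.2],
  [70, [13.2, -1.8, 3.4], -4.2],
  [70, [13.2, -1.8, 3.4], -4.2],
])

```text
time_s: 1.43
tcp_pos: [0.4575, -0.0063, 0.1483]
eef_rot: [-0.0, 0.651, 0.759, -0.0]
force: [0.3, 0.1, -1.4]
gripper_width: 0.818
grip_force: 0.0
```

```bash
python3 -c "
from h import *
im,P,s=wrist(); print(s['tcp_pos'],s['eef_rot']); cv2.imwrite('pics/w1.png',im[:,:,::-1])
print(circ(P,(.461,.0717),.06,.08,.04),circ(P,(.461,.0717),.006,.018,.04))
go(.461,.0717,.13);go(.461,.0717,.022)"
```

```text
[ 0.45745624 -0.00629215  0.14831484] [-5.34530617e-05  6.51064046e-01  7.59022789e-01 -1.03959375e-04]
[4.611e-01 7.120e-02 2.200e-02 6.570e-02 3.262e+03] [4.611e-01 7.110e-02 3.200e-02 1.150e-02 1.258e+03]
d [2.21  0.481 0.59 ] spin 0.09 psi 99.4
d [2.21  0.481 4.19 ] spin 0.09 psi 99.4
```

View pics/w1.png

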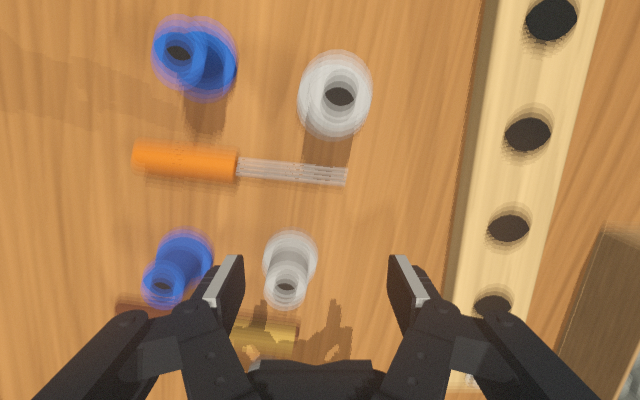

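The wrist view has p at (335,95), and the measurement agrees with the top view to within 1 mm: (0.461, 0.0713).

move_arm([
  [70, [1.4, 0.48, 0.6], 0],
  [70, [2.2, 0.48, 0.6], 0],
  [70, [2.2, 0.48, 0.6], 0],
  [70, [2.2, 0.48, 1.7], 0],
  [70, [2.2, 0.48, 2.8], 0],
  [70, [2.2, 0.48, 3.6], 0],
  [70, [2.2, 0.48, 4.2], 0],
  [70, [2.2, 0.48, 4.2], 0],
])

```text
time_s: 2.15
tcp_pos: [0.46, 0.0589, 0.0201]
eef_rot: [-0.002, 0.651, 0.759, -0.002]
force: [-0.3, 0.4, 0.2]
gripper_width: 0.82
grip_force: 0.0
```

```bash
python3 -c "
from h import *
go(.461,.0713,.022);go(.461,.0713,.14);o=observe();print(o['tcp_pos'],o['force'])"
```

```text
d [ 0.404  0.095 -0.065] spin -0.03 psi 98.83
d [ 0.404  0.095 -3.998] spin -0.03 psi 98.83
[0.46004674 0.05888595 0.02006028] [-0.31142828  0.37751702  0.20166405]
```

move_arm([
  [70, [0.4, 0.1, 0], 0],
  [70, [0.4, 0.1, 0], 0],
  [70, [0.4, 0.1, 0], 0],
  [70, [0.4, 0.1, 0], 0],
  [70, [0.4, 0.1, 0], 0],
  [70, [0.4, 0.1, 0], 0],
  [70, [0.4, 0.1, 0], 0],
  [70, [0.4, 0.1, 0], 0],
])

```text
time_s: 2.82
tcp_pos: [0.4632, 0.0716, 0.023]
eef_rot: [0.0, 0.651, 0.759, 0.0]
force: [0.1, -0.1, 0.7]
gripper_width: 0.819
grip_force: 0.0
```

```bash
python3 -c "
from h import *
go(.461,.0713,.022)"
```

```text
d [ 0.002 -0.074  0.034] spin -0.04 psi 98.77
```

move_arm([
  [70, [0, -0.07, 0], 0],
  [70, [0, -0.07, 0], 0],
  [30, [0, -0.07, 0], 0],
  [30, [0, -0.07, 0], 0],
  [30, [0, -0.07, 0], 0],
  [30, [0, -0.07, 0], 0],
  [30, [0, -0.07, 0], 0],
  [30, [0, -0.07, 0], 0],
])

```text
time_s: 3.48
tcp_pos: [0.4609, 0.0715, 0.0231]
eef_rot: [0.0, 0.651, 0.759, -0.0]
force: [-2.1, 0.2, 5.1]
gripper_width: 0.492
grip_force: 60.3
```

```bash
python3 -c "
from h import *
go(.461,.0713,.1);go(.6097,.150,.1);go(.6097,.150,.053)"
```

```text
d [-7.000e-03  1.000e-03 -2.564e+00] spin -0.03 psi 98.8
d [ 1.827  5.301 -2.564] spin -0.03 psi 98.8
d [ 1.827  5.301 -0.997] spin -0.03 psi 98.8
```

move_arm([
  [30, [0, 0, -0.8], 0],
  [30, [0, 0, -1.8], 0],
  [30, [0, 0.3, -2.6], 0],
  [30, [0.3, 1.3, -2.6], 0],
  [30, [0.8, 2.5, -2.6], 0],
  [30, [1.3, 3.8, -2.6], 0],
  [30, [1.83, 5.0, -2.6], 0],
  [30, [1.83, 5.3, -2.6], 0],
])

```text
time_s: 4.15
tcp_pos: [0.614, 0.1554, 0.1002]
eef_rot: [-0.001, 0.65, 0.76, 0.003]
force: [1.9, 1.4, -6.5]
gripper_width: 0.492
grip_force: 64.1
```

```bash
python3 -c "
from h import *
o=observe();print(o['tcp_pos'],o['grip_force'],o['gripper_width'])
im,P,s=wrist(); cv2.imwrite('pics/w2.png',im[:,:,::-1])
n,d=grab_frame('side');cv2.imwrite('pics/s2.png',n[:,:,::-1])
g=cv2.cvtColor(im,cv2.COLOR_RGB2GRAY)
for u in ((.6097,.150),(.623,.066),(.6363,-.018),(.6496,-.102)):
  m=(np.hypot(P[...,0]-u[0],P[...,1]-u[1])<.03)&(g<55)&(P[...,2]>.02)&(P[...,2]<.033); q=P[m]
  if len(q)>9: print(u,cv2.minEnclosingCircle(q[:,:2].astype(np.float32)),np.median(q[:,2]),len(q))
go(.6097,.150,.053)"
```

```text
[0.61396408 0.15536841 0.10018935] 64.12072777748108 0.49206814118269987
d [-0.042 -0.048  1.537] spin -0.02 psi 98.84
```

View pics/w2.png

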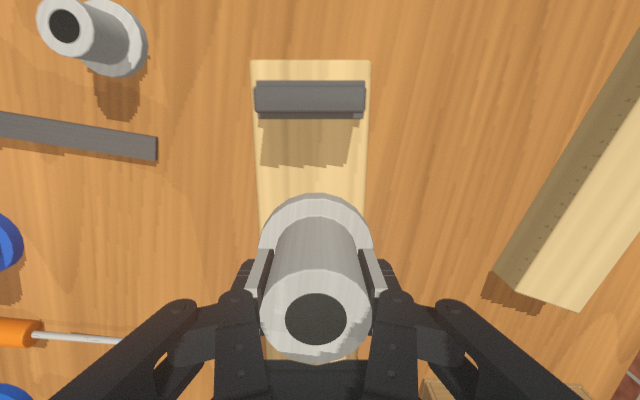

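The picture shows p held upright between the fingers at (316,275), in line with the board, and the stop at (310,98).

move_arm([
  [30, [-0.04, -0.05, 0.4], 0],
  [30, [-0.04, -0.05, 0.8], 0],
  [30, [-0.04, -0.05, 1.2], 0],
  [30, [-0.04, -0.05, 1.4], 0],
  [30, [-0.04, -0.05, 1.5], 0],
  [30, [-0.04, -0.05, 1.58], 0],
  [30, [-0.04, -0.05, 1.58], 0],
  [30, [-0.04, -0.05, 1.58], 0],
])

```text
time_s: 4.92
tcp_pos: [0.6087, 0.1489, 0.0538]
eef_rot: [0.0, 0.651, 0.759, 0.0]
force: [0.2, -0.7, -5.8]
gripper_width: 0.487
grip_force: 64.2
```

```bash
python3 -c "
from h import *
im,P,s=wrist();c=s['tcp_pos']; print(circ(P,c[:2],.087,.103,.04),circ(P,c[:2],.034,.046,.04))
go(.6097,.150,.0511);print(s['force'])"
```

```text
[6.0770e-01 1.5510e-01 3.9500e-02 9.6200e-02 1.1392e+04] [6.089e-01 1.523e-01 3.150e-02 4.210e-02 3.162e+03]
d [0.033 0.034 0.096] spin -0.03 psi 98.8
[ 0.18746389 -0.6799119  -5.80963927]
```

move_arm([
  [30, [0, 0.03, 0.05], 0],
  [30, [0, 0.03, 0.1], 0],
  [30, [0, 0.03, 0.12], 0],
  [30, [0, 0.03, 0.12], 0],
  [70, [0, 0.03, 0.12], 0],
  [70, [0, 0.03, 0.12], 0],
  [70, [0, 0.03, 0.12], 0],
  [70, [0, 0.03, 0.12], 0],
])

```text
time_s: 5.63
tcp_pos: [0.6097, 0.149, 0.0501]
eef_rot: [0.0, 0.651, 0.759, 0.0]
force: [-0.2, -0.6, -0.1]
gripper_width: 0.82
grip_force: 0.0
```

```bash
python3 -c "
from h import *
o=observe();print(o['force'])
go(.6097,.150,.14);go(.4435,-.0895,.14)"
```

```text
[-0.19950151 -0.60960345 -0.10183689]
d [ 0.032  0.005 -2.998] spin -0.03 psi 98.8
d [-7.011 -6.69  -2.998] spin -0.03 psi 98.8
```

move_arm([
  [70, [0, 0, -0.8], 0],
  [70, [0, 0, -1.9], 0],
  [70, [0, 0, -3], 0],
  [70, [0, 0, -3], 0],
  [70, [-1.0, -0.95, -3], 0],
  [70, [-2.0, -1.9, -3], 0],
  [70, [-3.0, -2.85, -3], 0],
  [70, [-4.0, -3.8, -3], 0],
])

```text
time_s: 6.3
tcp_pos: [0.514, 0.0118, 0.1397]
eef_rot: [0.0, 0.651, 0.759, 0.0]
force: [0.6, -0.7, 0.9]
gripper_width: 0.82
grip_force: 0.0
```

move_arm([
  [65, [-0.8, -0.76, 0], 0],
  [65, [-1.6, -1.5, 0], 0],
  [65, [-2.4, -2.3, 0], 0],
  [65, [-3.0, -2.9, 0], 0],
  [65, [-3.0, -2.9, 0], 0],
  [65, [-3.0, -2.9, 0], 0],
  [65, [-3.0, -2.9, 0], 0],
  [65, [-3.0, -2.9, 0], 0],
])

```text
time_s: 6.97
tcp_pos: [0.4439, -0.0883, 0.1401]
eef_rot: [0.0, 0.65, 0.76, 0.001]
force: [0.5, 1.0, 0.4]
gripper_width: 0.761
grip_force: 0.0
```

```bash
python3 -c "
from h import *
im,d=grab_frame('top');np.savez('top1.npz',im=im,d=d);it,P=fixed('top','top1.npz')
print(circ(P,(.6097,.150),.088,.1,.04),circ(P,(.6097,.150),.034,.046,.04))
go(.4435,-.0895,.019)"
```

```text
[6.102e-01 1.492e-01 2.230e-02 9.330e-02 3.740e+02] [6.103e-01 1.491e-01 3.190e-02 3.880e-02 2.710e+02]
d [-0.04  -0.016  4.032] spin -0.01 psi 98.91
```

p stands on its pad, upright and within 1 mm of the centre. Next is q.

move_arm([
  [65, [-0.04, -0.02, 1.0], 0],
  [65, [-0.04, -0.02, 2.0], 0],
  [65, [-0.04, -0.02, 3.0], 0],
  [65, [-0.04, -0.02, 3.6], 0],
  [65, [-0.04, -0.02, 4.0], 0],
  [65, [-0.04, -0.02, 4.0], 0],
  [65, [-0.04, -0.02, 4.0], 0],
  [65, [-0.04, -0.02, 4.0], 0],
])

```text
time_s: 7.68
tcp_pos: [0.4433, -0.09, 0.0204]
eef_rot: [0.0, 0.65, 0.76, 0.0]
force: [0.1, -0.8, 0.2]
gripper_width: 0.761
grip_force: 0.0
```

move_arm([
  [25, [0, 0, 0], 0],
  [25, [0, 0, 0], 0],
  [25, [0, 0, 0], 0],
  [25, [0, 0, 0], 0],
  [25, [0, 0, 0], 0],
  [25, [0, 0, 0], 0],
  [25, [0, 0, 0], 0],
  [25, [0, 0, 0], 0],
])

```text
time_s: 8.35
tcp_pos: [0.443, -0.0909, 0.0209]
eef_rot: [0.001, 0.651, 0.759, 0.0]
force: [-0.9, 1.0, 7.6]
gripper_width: 0.421
grip_force: 59.2
```

```bash
python3 -c "
from h import *
go(.623,.066,.12);go(.623,.066,.05)"
```

```text
d [ 4.252  6.729 -3.303] spin -0.04 psi 98.78
d [ 4.252  6.729 -0.97 ] spin -0.04 psi 98.78
```

move_arm([
  [25, [0, 0, -0.8], 0],
  [25, [0, 0, -1.8], 0],
  [25, [0, 0, -2.6], 0],
  [25, [0.6, 0.95, -2.6], 0],
  [25, [1.2, 1.9, -2.6], 0],
  [25, [1.8, 2.85, -2.6], 0],
  [25, [2.4, 3.8, -2.6], 0],
  [25, [3.0, 4.75, -2.6], 0],
])

```text
time_s: 9.02
tcp_pos: [0.5701, 0.0205, 0.098]
eef_rot: [-0.0, 0.651, 0.759, -0.0]
force: [0.4, -0.6, -4.5]
gripper_width: 0.418
grip_force: 61.6
```

move_arm([
  [25, [0.6, 0.95, 0], 0],
  [25, [1.0, 1.6, 0], 0],
  [25, [1.25, 2.0, 0], 0],
  [25, [1.25, 2.0, 0], 0],
  [25, [1.25, 2.0, 0.6], 0],
  [25, [1.25, 2.0, 1.0], 0],
  [25, [1.25, 2.0, 1.3], 0],
  [25, [1.25, 2.0, 1.3], 0],
])

```text
time_s: 9.68
tcp_pos: [0.6211, 0.0649, 0.0564]
eef_rot: [-0.001, 0.651, 0.759, -0.002]
force: [-0.2, -0.6, -3.7]
gripper_width: 0.423
grip_force: 61.6
```

```bash
python3 -c "
from h import *
im,P,s=wrist();c=s['tcp_pos']; h=c[2]-.0209; print('h',h,circ(P,c[:2],h+.008,h+.013,.035))
go(.623,.066,.0489);print(s['force'],s['tcp_pos'])"
```

```text
h 0.03551469109045231 [6.212e-01 6.860e-02 2.760e-02 4.590e-02 2.203e+03]
d [0.017 0.042 0.292] spin -0.04 psi 98.76
[-0.2455824  -0.56975348 -3.73867548] [0.6211084  0.06488185 0.05641469]
```

move_arm([
  [25, [0.02, 0.05, 0.12], 0],
  [25, [0.02, 0.05, 0.22], 0],
  [25, [0.02, 0.05, 0.28], 0],
  [25, [0.02, 0.05, 0.28], 0],
  [25, [0.02, 0.05, 0.28], 0],
  [65, [0.02, 0.05, 0.28], 0],
  [65, [0.02, 0.05, 0.28], 0],
  [65, [0.02, 0.05, 0.28], 0],
])

```text
time_s: 10.4
tcp_pos: [0.6251, 0.0673, 0.0512]
eef_rot: [0.0, 0.651, 0.759, 0.001]
force: [1.5, 0.1, 0.4]
gripper_width: 0.758
grip_force: 0.0
```

```bash
python3 -c "
from h import *
o=observe();print(o['tcp_pos'],o['force'],o['gripper_width'])
go(.456,.2515,.05+.08)"
```

```text
[0.6250664  0.06730826 0.05118272] [1.46820522 0.05429732 0.39838118] 0.7581554459288014
d [ 6.929 -4.631 -2.627] spin -0.03 psi 98.79
```

move_arm([
  [65, [0, 0, -0.8], 0],
  [65, [0, 0, -1.9], 0],
  [65, [0, 0, -3], 0],
  [65, [0, 0, -3], 0],
  [60, [0.95, -0.65, -3], 0],
  [60, [1.9, -1.3, -3], 0],
  [60, [2.85, -1.9, -3], 0],
  [60, [3.8, -2.5, -3], 0],
])

```text
time_s: 11.07
tcp_pos: [0.5321, 0.1692, 0.1409]
eef_rot: [0.0, 0.651, 0.759, 0.001]
force: [-0.4, 0.2, 0.9]
gripper_width: 0.705
grip_force: 0.0
```

move_arm([
  [58, [0.95, -0.65, 0], 0],
  [58, [1.9, -1.3, 0], 0],
  [58, [2.6, -1.8, 0], 0],
  [58, [3.1, -2.1, 0], 0],
  [58, [3.1, -2.1, 0], 0],
  [58, [3.1, -2.1, 0], 0],
  [58, [3.1, -2.1, 0], 0],
  [58, [3.1, -2.1, 0], 0],
])

```text
time_s: 11.73
tcp_pos: [0.4574, 0.2495, 0.1404]
eef_rot: [0.0, 0.652, 0.759, -0.0]
force: [-0.4, -0.4, -0.1]
gripper_width: 0.677
grip_force: 0.0
```

```bash
python3 -c "
from h import *
im,d=grab_frame('top');np.savez('top1.npz',im=im,d=d);it,P=fixed('top','top1.npz')
print(circ(P,(.623,.066),.079,.09,.04),circ(P,(.623,.066),.033,.045,.04))
go(.456,.2515,.016)"
```

```text
[6.245e-01 6.800e-02 1.900e-02 8.320e-02 2.720e+02] [6.243e-01 6.760e-02 2.790e-02 3.810e-02 2.190e+02]
d [ 0.074 -0.034  4.146] spin -0.06 psi 98.67
```

q is down and upright, about 2 mm off centre, which is within tolerance. Next is r.

move_arm([
  [58, [0.07, -0.03, 1.0], 0],
  [58, [0.07, -0.03, 2.0], 0],
  [58, [0.07, -0.03, 3.0], 0],
  [58, [0.07, -0.03, 3.7], 0],
  [58, [0.07, -0.03, 4.1], 0],
  [58, [0.07, -0.03, 4.1], 0],
  [58, [0.07, -0.03, 4.1], 0],
  [58, [0.07, -0.03, 4.1], 0],
])

```text
time_s: 12.45
tcp_pos: [0.456, 0.2525, 0.0182]
eef_rot: [0.0, 0.651, 0.759, 0.001]
force: [-0.1, 0.6, -0.2]
gripper_width: 0.682
grip_force: 0.0
```

move_arm([
  [20, [0, 0, 0], 0],
  [20, [0, 0, 0], 0],
  [20, [0, 0, 0], 0],
  [20, [0, 0, 0], 0],
  [20, [0, 0, 0], 0],
  [20, [0, 0, 0], 0],
  [20, [0, 0, 0], 0],
  [20, [0, 0, 0], 0],
])

```text
time_s: 13.12
tcp_pos: [0.456, 0.2527, 0.0187]
eef_rot: [0.001, 0.651, 0.759, 0.001]
force: [0.0, -0.6, 6.2]
gripper_width: 0.348
grip_force: 58.8
```

```bash
python3 -c "
from h import *
go(.50,-.018,.15);go(.6363,-.018,.06)"
```

```text
d [-9.141  0.074 -4.377] spin -0.04 psi 98.78
d [-9.834  4.564 -1.377] spin -0.04 psi 98.78
```

move_arm([
  [20, [0, 0, -1.0], 0],
  [20, [0, 0, -2.2], 0],
  [20, [0, 0, -3.4], 0],
  [20, [0, 0, -4.4], 0],
  [20, [-1.1, 0, -4.4], 0],
  [20, [-2.2, 0, -4.4], 0],
  [20, [-3.3, 0, -4.4], 0],
  [20, [-4.4, 0, -4.4], 0],
])

```text
time_s: 13.78
tcp_pos: [0.4753, 0.1205, 0.1501]
eef_rot: [0.0, 0.651, 0.759, 0.0]
force: [1.0, -0.4, -2.5]
gripper_width: 0.347
grip_force: 60.0
```

move_arm([
  [20, [-1.1, 0, 0], 0],
  [20, [-2.2, 0, 0], 0],
  [20, [-3.3, 0.4, 0], 0],
  [20, [-4.2, 1.2, 0], 0],
  [20, [-5.0, 2.2, 0], 0],
  [20, [-5.4, 3.3, 0], 0],
  [20, [-5.4, 4.3, 0], 0],
  [20, [-5.4, 4.5, 0], 0],
])

```text
time_s: 14.45
tcp_pos: [0.6377, -0.0181, 0.1493]
eef_rot: [0.001, 0.652, 0.758, 0.002]
force: [-0.1, 1.0, -2.2]
gripper_width: 0.344
grip_force: 60.3
```

```bash
python3 -c "
from h import *
go(.6363,-.018,.0467)"
```

```text
d [ 0.012 -0.046  3.421] spin -0.06 psi 98.64
```

move_arm([
  [20, [0, -0.04, 1.0], 0],
  [20, [0, -0.04, 2.0], 0],
  [20, [0, -0.04, 2.7], 0],
  [20, [0, -0.04, 3.1], 0],
  [20, [0, -0.04, 3.3], 0],
  [20, [0, -0.04, 3.3], 0],
  [20, [0, -0.04, 3.3], 0],
  [20, [0, -0.04, 3.3], 0],
])

```text
time_s: 15.12
tcp_pos: [0.6334, -0.0174, 0.0521]
eef_rot: [0.001, 0.651, 0.759, 0.001]
force: [0.2, -0.3, -2.6]
gripper_width: 0.35
grip_force: 60.4
```

```bash
python3 -c "
from h import *
go(.6363,-.018,.0467)"
```

```text
d [-0.035  0.092  0.179] spin -0.03 psi 98.79
```

move_arm([
  [20, [-0.03, 0.08, 0.08], 0],
  [20, [-0.03, 0.08, 0.16], 0],
  [20, [-0.03, 0.08, 0.18], 0],
  [20, [-0.03, 0.08, 0.18], 0],
  [20, [-0.03, 0.08, 0.18], 0],
  [58, [-0.03, 0.08, 0.18], 0],
  [58, [-0.03, 0.08, 0.18], 0],
  [58, [-0.03, 0.08, 0.18], 0],
])

```text
time_s: 15.78
tcp_pos: [0.6351, -0.0181, 0.0452]
eef_rot: [0.0, 0.651, 0.759, 0.0]
force: [-0.2, 0.1, -0.5]
gripper_width: 0.682
grip_force: 0.0
```

```bash
python3 -c "
from h import *
o=observe();print(o['gripper_width'],o['force'])
go(.432,-.247,.13)"
```

```text
0.6817981397826613 [-0.1506966   0.05240933 -0.47693248]
d [-6.505 -7.857 -2.826] spin -0.03 psi 98.8
```

move_arm([
  [58, [0, 0, -0.8], 0],
  [58, [0, 0, -1.8], 0],
  [58, [0, 0, -2.8], 0],
  [58, [0, 0, -2.8], 0],
  [55, [-0.8, -1.0, -2.8], 0],
  [55, [-1.6, -1.95, -2.8], 0],
  [55, [-2.4, -2.9, -2.8], 0],
  [55, [-3.2, -3.9, -2.8], 0],
])

```text
time_s: 16.45
tcp_pos: [0.533, -0.1317, 0.1289]
eef_rot: [0.0, 0.651, 0.759, 0.0]
force: [0.8, -0.8, -1.1]
gripper_width: 0.644
grip_force: 0.0
```

move_arm([
  [52, [-0.8, -1.0, 0], 0],
  [52, [-1.6, -1.95, 0], 0],
  [52, [-2.4, -2.9, 0], 0],
  [52, [-3.0, -3.6, 0], 0],
  [52, [-3.3, -3.95, 0], 0],
  [52, [-3.3, -3.95, 0], 0],
  [52, [-3.3, -3.95, 0], 0],
  [52, [-3.3, -3.95, 0], 0],
])

```text
time_s: 17.12
tcp_pos: [0.4329, -0.246, 0.1292]
eef_rot: [0.0, 0.65, 0.76, 0.001]
force: [0.4, -0.2, 0.5]
gripper_width: 0.608
grip_force: 0.0
```

```bash
python3 -c "
from h import *
im,d=grab_frame('top');np.savez('top1.npz',im=im,d=d);it,P=fixed('top','top1.npz')
print(circ(P,(.6363,-.018),.069,.08,.04),circ(P,(.6363,-.018),.033,.044,.03))
go(.432,-.247,.012)"
```

```text
[ 6.364e-01 -1.850e-02  1.610e-02  7.310e-02  1.890e+02] [ 6.364e-01 -1.860e-02  2.390e-02  3.690e-02  1.670e+02]
d [-0.038 -0.044  3.907] spin -0.01 psi 98.9
```

move_arm([
  [52, [-0.04, -0.04, 1.0], 0],
  [52, [-0.04, -0.04, 2.0], 0],
  [52, [-0.04, -0.04, 3.0], 0],
  [52, [-0.04, -0.04, 3.6], 0],
  [52, [-0.04, -0.04, 3.9], 0],
  [52, [-0.04, -0.04, 3.9], 0],
  [52, [-0.04, -0.04, 3.9], 0],
  [52, [-0.04, -0.04, 3.9], 0],
])

```text
time_s: 17.83
tcp_pos: [0.4322, -0.248, 0.0131]
eef_rot: [0.001, 0.65, 0.76, 0.0]
force: [-0.6, 0.1, -0.2]
gripper_width: 0.608
grip_force: 0.0
```

move_arm([
  [15, [0, 0, 0], 0],
  [15, [0, 0, 0], 0],
  [15, [0, 0, 0], 0],
  [15, [0, 0, 0], 0],
  [15, [0, 0, 0], 0],
  [15, [0, 0, 0], 0],
  [15, [0, 0, 0], 0],
  [15, [0, 0, 0], 0],
])

```text
time_s: 18.5
tcp_pos: [0.4316, -0.2486, 0.0133]
eef_rot: [0.001, 0.651, 0.759, 0.0]
force: [-1.0, -0.2, 7.7]
gripper_width: 0.276
grip_force: 58.4
```

```bash
python3 -c "
from h import *
go(.6496,-.102,.1)"
```

```text
d [ 3.721  7.926 -2.889] spin -0.04 psi 98.78
```

move_arm([
  [15, [0, 0, -0.8], 0],
  [15, [0, 0, -1.8], 0],
  [15, [0, 0, -2.8], 0],
  [15, [0.4, 0.9, -2.9], 0],
  [15, [0.85, 1.9, -2.9], 0],
  [15, [1.3, 2.9, -2.9], 0],
  [15, [1.75, 3.9, -2.9], 0],
  [15, [2.2, 4.9, -2.9], 0],
])

```text
time_s: 19.17
tcp_pos: [0.5672, -0.16, 0.0997]
eef_rot: [0.0, 0.651, 0.759, 0.0]
force: [0.3, -0.4, -1.0]
gripper_width: 0.274
grip_force: 59.1
```

move_arm([
  [15, [0.5, 1.0, 0], 0],
  [15, [0.9, 2.0, 0], 0],
  [15, [1.3, 2.7, 0], 0],
  [15, [1.5, 3.0, 0], 0],
  [15, [1.5, 3.0, 0.6], 0],
  [15, [1.5, 3.0, 1.2], 0],
  [15, [1.5, 3.0, 1.6], 0],
  [15, [1.5, 3.0, 1.6], 0],
])

```text
time_s: 19.83
tcp_pos: [0.6458, -0.1033, 0.0484]
eef_rot: [-0.002, 0.651, 0.759, -0.002]
force: [-0.3, -0.5, -2.2]
gripper_width: 0.27
grip_force: 59.2
```

```bash
python3 -c "
from h import *
go(.6496,-.102,.0413)"
```

```text
d [0.023 0.132 0.235] spin -0.04 psi 98.76
```

move_arm([
  [15, [0.01, 0.06, 0.1], 0],
  [15, [0.01, 0.06, 0.18], 0],
  [15, [0.01, 0.06, 0.22], 0],
  [15, [0.01, 0.06, 0.22], 0],
  [15, [0.01, 0.06, 0.22], 0],
  [15, [0.01, 0.06, 0.22], 0],
  [15, [0.01, 0.06, 0.22], 0],
  [15, [0.01, 0.06, 0.22], 0],
])

```text
time_s: 20.5
tcp_pos: [0.6501, -0.1017, 0.0447]
eef_rot: [0.0, 0.651, 0.759, 0.0]
force: [-1.1, -0.5, -0.7]
gripper_width: 0.27
grip_force: 59.2
```

```bash
python3 -c "
from h import *
go(.6496,-.102,.0413)"
```

```text
d [-0.007 -0.018  0.113] spin -0.03 psi 98.79
```

Lower 3 mm, release, then retreat upwards.

move_arm([
  [15, [0, 0, 0.06], 0],
  [15, [0, 0, 0.1], 0],
  [15, [0, 0, 0.1], 0],
  [15, [0, 0, 0.1], 0],
  [52, [0, 0, 0.1], 0],
  [52, [0, 0, 0.1], 0],
  [52, [0, 0, 0.1], 0],
  [52, [0, 0, 0.1], 0],
])

```text
time_s: 21.17
tcp_pos: [0.6501, -0.1017, 0.0415]
eef_rot: [0.0, 0.651, 0.759, 0.0]
force: [-0.5, 0.1, -0.4]
gripper_width: 0.606
grip_force: 0.0
```

move_arm([
  [52, [0, 0, -0.8], 0],
  [52, [0, 0, -1.8], 0],
  [52, [0, 0, -2.8], 0],
  [52, [0, 0, -2.8], 0],
  [52, [-1, -1, -3.5], 0],
  [52, [-2, -2, -3.5], 0],
  [52, [-3, -3, -3.5], 0],
  [52, [-4, -4, -3.5], 0],
])

```text
time_s: 21.83
tcp_pos: [0.5533, -0.2337, 0.1469]
eef_rot: [0.001, 0.65, 0.76, 0.0]
force: [1.1, -0.9, 0.1]
gripper_width: 0.607
grip_force: 0.0
```

```bash
python3 -c "
from h import *
im,d=grab_frame('top');np.savez('top1.npz',im=im,d=d);it,P=fixed('top','top1.npz')
for c,h in (((.6097,.15),.066),((.623,.066),.056),((.6363,-.018),.046),((.6496,-.102),.036)):
  print(c,circ(P,c,.028+h-.006,.028+h+.006,.04),circ(P,c,.033,.045,.04))
cv2.imwrite('pics/end.png',im[:,:,::-1]);print(observe()['force'])"
```

```text
(0.6097, 0.15) [6.103e-01 1.491e-01 2.190e-02 9.320e-02 3.780e+02] [6.10e-01 1.49e-01 3.21e-02 3.92e-02 2.77e+02]
(0.623, 0.066) [6.25e-01 6.81e-02 1.91e-02 8.32e-02 2.79e+02] [6.243e-01 6.770e-02 2.800e-02 3.830e-02 2.170e+02]
(0.6363, -0.018) [ 6.362e-01 -1.830e-02  1.610e-02  7.310e-02  1.950e+02] [ 6.363e-01 -1.860e-02  2.390e-02  3.710e-02  1.660e+02]
(0.6496, -0.102) [ 6.497e-01 -1.003e-01  1.320e-02  6.310e-02  1.290e+02] [ 6.499e-01 -1.001e-01  2.010e-02  3.590e-02  1.270e+02]
[-6.68201934 -6.35994154 -1.24319408]
```

View pics/end.png

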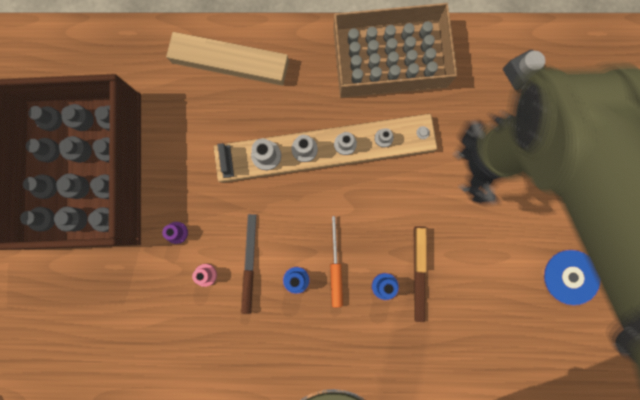

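All four hubs stand in order beside the stop, at (265,152), (305,147), (346,142) and (385,137). Each is within about 2.5 mm of its pad centre, and the arm is clear of them.

```bash
python3 -c "
from h import *
print(observe()['force']);print(finish_job())"
```

```text
[-6.68201934 -6.35994154 -1.24319408]
the job is handed in; nothing more can be done
None
```

I handed the job in with hubs p, q, r and s upright on their pads in falling size from the stop, each within about 2.5 mm of its pad centre, at about 22 s of the 104 s allowed; the hand-in gave no verdict.

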